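# Make up two kits of pipe-lining air fittings

## Task

Make up two kits of fittings from the stock in the middle of the bench. First the big kit, complete, in the longer tray: stand the largest of the three flanged spigots upright in the tray's larger compartment, lower the loose steel ring over its neck so that it lies flat on the flange, and set the pressure gauge face up in the smaller compartment. Only then the small kit, in the shorter tray: the pipe tee with its branch upward in the larger compartment and the smallest spigot upright in the smaller one; leave the middle-sized spigot where it is.

Things in the scene. Friction and masses are not known exactly. Their poses are not given: they have to be found in the camera images.
- long_tray: Blue shallow tray fixed to the bench, 228 mm long (x) by 108 mm wide (y); floor 4 mm thick, walls 4 mm thick, 14 mm high. A cross wall makes two compartments: the larger at its -x end, 116 (x) by 100 mm inside, centred at x = -52 mm, y = 0; the smaller at its +x end, 100 by 100 mm, centred at x = +60 mm, y = 0. Origin: centre of its underside. Left or right of the stock, its +x end away from the robot, turned up to 0.22 rad.
- short_tray: Blue shallow tray fixed to the bench, 182 mm long (x) by 92 mm wide (y); floor 4 mm thick, walls 4 mm thick, 14 mm high. A cross wall makes two compartments: the smaller at its -x end, 70 (x) by 84 mm inside, centred at x = -52 mm, y = 0; the larger at its +x end, 100 by 84 mm, centred at x = +37 mm, y = 0. Origin: centre of its underside. Left or right of the stock, its +x end away from the robot, turned up to 0.22 rad.
- spigot_large: The largest spigot of plain aluminium: a round flange disc 80 mm in diameter and 10 mm thick with four small bolt holes, and standing on its centre a round neck 34 mm in diameter; 54 mm tall in all, standing upright, disc down. Origin: centre of its underside; z up along the neck. 150 to 310 g.
- spigot_middle: The middle-sized spigot of plain aluminium: a round flange disc 64 mm in diameter and 10 mm thick with four small bolt holes, and standing on its centre a round neck 28 mm in diameter; 48 mm tall in all, standing upright, disc down. Origin: centre of its underside; z up along the neck. It is not needed for either kit and stays where it is. The stock stands in any order in about three rows of three, 120 mm apart, with three unlisted things up to 65 mm tall among it.
- spigot_small: The smallest spigot of plain aluminium: a round flange disc 48 mm in diameter and 10 mm thick with four small bolt holes, and standing on its centre a round neck 22 mm in diameter; 42 mm tall in all, standing upright, disc down. Origin: centre of its underside; z up along the neck. 55 to 115 g.
- ring: Loose plain steel ring lying flat: 60 mm outside diameter, 50 mm inside diameter, 20 mm high, 75 to 155 g. Origin: centre of its underside; z is its axis.
- gauge: Pressure gauge lying face up: round dark case 50 mm in diameter and 36 mm high with a white dial on top and, sticking out sideways along its -x axis at 18 mm height, a brass stem (14 mm square at its end) that reaches to 42 mm from the case's axis. 105 to 210 g. Origin: centre of the case's underside; z up.
- tee: Brass pipe tee standing branch up: a run 72 mm long along x with square ends 32 mm wide and high, and in the middle a round branch 26 mm in diameter rising to 52 mm, its top 12 mm a collar 32 mm in diameter. 175 to 350 g. Origin: centre of its underside, below the branch; z up.
Mind the look-alikes: they are no part of the job. What is shaped like the tee but blue or green is not meant. Leave any turquoise look-alike of the spigot_large alone.

How it is judged (in metres and radians):
On the way, in this order (a step that is already met when the one before it is completed fails the run):
1. the big kit (largest spigot, ring flat on its flange, gauge) is complete in the longer tray, with neither tee nor smallest spigot yet in the shorter tray (x of spigot_large in the frame of long_tray between -0.072 and -0.032 m and y of spigot_large in the frame of long_tray between -0.012 and 0.012 m and z of spigot_large in the frame of long_tray between 0.001 and 0.007 m and angle between each of spigot_large, ring, gauge's own z axis and vertical below 0.1 rad and horizontal distance between ring and spigot_large below 0.011 m and z of ring in the frame of spigot_large between 0.007 and 0.013 m and x of gauge in the frame of long_tray between 0.034 and 0.086 m and y of gauge in the frame of long_tray between -0.026 and 0.026 m and z of gauge in the frame of long_tray between 0.001 and 0.007 m and not (x of tee in the frame of short_tray between -0.1 and 0.1 m and y of tee in the frame of short_tray between -0.055 and 0.055 m) and not (x of spigot_small in the frame of short_tray between -0.1 and 0.1 m and y of spigot_small in the frame of short_tray between -0.055 and 0.055 m)), for 0.2 s.
2. the small kit is complete in the shorter tray: tee, branch up, in the larger compartment, smallest spigot upright in the smaller (x of tee in the frame of short_tray between 0.001 and 0.073 m and y of tee in the frame of short_tray between -0.028 and 0.028 m and z of tee in the frame of short_tray between 0.001 and 0.007 m and angle between each of tee, spigot_small's own z axis and vertical below 0.1 rad and x of spigot_small in the frame of short_tray between -0.065 and -0.039 m and y of spigot_small in the frame of short_tray between -0.02 and 0.02 m and z of spigot_small in the frame of short_tray between 0.001 and 0.007 m), for 0.2 s.
At the end, for the whole second after the job is handed in: All upright on their compartment floors (from centre, along/across: large spigot 20/12 mm, gauge 26/26, tee 36/28, small spigot 13/20), ring flat on the large flange within 11 mm of its axis; tilts under 0.1 rad, at rest, released; middle spigot within 30 mm of its start (all of step 2 and x of spigot_large in the frame of long_tray between -0.072 and -0.032 m and y of spigot_large in the frame of long_tray between -0.012 and 0.012 m and z of spigot_large in the frame of long_tray between 0.001 and 0.007 m and angle between each of spigot_large, ring, gauge's own z axis and vertical below 0.1 rad and horizontal distance between ring and spigot_large below 0.011 m and z of ring in the frame of spigot_large between 0.007 and 0.013 m and x of gauge in the frame of long_tray between 0.034 and 0.086 m and y of gauge in the frame of long_tray between -0.026 and 0.026 m and z of gauge in the frame of long_tray between 0.001 and 0.007 m and linear speed of each of spigot_large, ring, gauge, tee, spigot_small below 0.02 m/s and distance of spigot_middle from where it was at the start of the episode below 0.03 m); the robot touches nothing.
It fails at once if the middle-sized spigot is moved by more than 50 mm or tipped over (distance of spigot_middle from where it was at the start of the episode above 0.05 m or angle between spigot_middle's own z axis and vertical above 0.6 rad).
It also fails if it takes over 118 s, if anything falls off the work surface, if the arm or the gripper's body presses on something with over 40 N, if the wrist force passes 120 N, or if a joint passes its speed limit or range.

## Robot

A 6-joint arm with a two-finger parallel gripper is mounted at the origin on the work surface. World frame = base frame: x ahead of the robot, y to its left, z up, the work surface at z = 0. Lengths are in mm, angles in rad, forces in N, time in s.
With the tool pointing down it reaches from about 275 to 975 mm from the base axis. Payload 8.4 kg.
Tool frame: the origin (TCP) lies at the very end of the fingers, on their centre line; the grasp point (between the pads) lies 19 mm behind it (bot.hold_point_z is the distance from the TCP to the grasp point, in mm); z points along the fingers, y is the line along which they close (so a half turn about z gives the same grasp; the last joint's range is limited). The gripper opens to 92 mm and grips with 3 to 60 N. Pads are 20 mm wide; open, the fingers measure 128 mm over their backs; the gripper's body (75 mm by 189 mm) begins 69 mm behind the grasp point.
Start: joints at [1.128, 0.353, 1.633, -0, 1.155, -0.002], TCP at [266.663, 565.26, 214.583] pointing down, gripper open.
Joint ranges: [-2.63, 2.63], [-0.92, 2.1], [0.06, 2.66], [-1.3, 4.44], [0, 2.69], [-3.02, 3.02]. Speed limits (rad/s): [2.22, 2.22, 2.79, 3.14, 3.14, 3.14].

## Interface

Orientations are given as a unit quaternion [w, x, y, z].
In Python, from bench import bot gives the robot as it stands. The module is installed in compiled form; this text tells all that it offers.
- The arm moves only by the tool servo_tool, never from a script. Its argument "moves" is one flat list of numbers, 7 for each row, row after row: the opening, from 0 (shut) to 1 (fully open), then the shift along the tool's x, y, z as a fraction of full scale, then the turn, a rotation vector about the tool's x, y, z as a fraction of full scale. In form: [fingers, tx, ty, tz, wx, wy, wz, fingers, tx, ty, tz, wx, wy, wz, ...]. A call has 1 to 20 rows; each row shifts and turns the commanded pose from where the row before left it, along the tool's axes as they then stand; what a row does not reach is not made up. Full scale, the value 1, is 0.05 m for a shift and 30 degrees for a turn. A row lasts 1/10 s, in which the tool goes at most 50 mm and 8.59 degrees, less where a joint would pass 70% of its speed; a pose out of reach is approached as far as the arm can. A call with a number of a shift or a turn outside -1 to 1 is refused whole. A call with a gripper value outside its range is refused whole. The fingers move at their own pace and stop on an object; "grip_force" is the grip in N (left out, the last holds). Time passes only in rows, so rows that do not move let the fingers close. It gives the time, the measured TCP pose, the force, the opening and the grip force at its end, in the units of the state.
- bot.sense(): the state, without advancing time (a new reading comes with each control period).
- bot.read_camera(name): name is "side" or "top" or "wrist"; returns a dict with "frame" (480x640x3 uint8, red, green, blue), "depth" (480x640 float32, mm along the optical axis (not along the pixel's ray), 0 where there is no reading), "K" (3x3 intrinsics, pixels), "k1" (the pictures are not rectified: a ray, as slopes to the right and down, at radius r is drawn at 1 + k1 r^2 times it, then the intrinsics apply), "rvec" (rotation vector, rad) and "tvec" (3), from world to camera coordinates, as OpenCV has them. Camera axes: x right, y down, z forward; pixel columns grow to the right and rows downward; lengths in mm; the calibration is good to about 2 mm. A picture is of the moment at which its call begins.
- bot.close_job(): hands the job in; it is judged then, once.
The state is a dict: "time": time; "qpos": joint angles; "qvel": joint speeds; "effort": joint torques, N m; "tcp_pos": TCP position; "orientation": TCP orientation; "contact_force": force on the tool from outside, world axes, zero at the start; "torque": the same for the moment, N m; "finger_gap": finger opening in mm; "finger_force": force on a finger pad.
Only numpy, scipy, OpenCV 4.12 (cv2) and the standard library are available. Lean on these libraries where they do the work, as an engineer would, in place of code of your own. Each camera call takes 0.05 s, during which the arm holds its last target. There are 200 camera calls.

## Working session

There is one attempt and no reset: what is moved stays moved. The work goes in short steps, Python scripts to look and compute and a tool call to move; the robot and the scene stay as the last step left them, time stands still between calls to the robot, and variables do not carry over. Pictures are saved under pics/ and viewed, at most 14 in all, crops included, and the job is handed in when it is done.

Besides the shell and the picture viewer there is one more tool, called after "Request:" by a JSON object that holds its "fn" and its "kwargs", one argument or row to a line. servo_tool: Moves the arm, as the interface text tells. Its arguments: {"type":"object","properties":{"moves":{"type":"array","items":{"type":"number","minimum":-1,"maximum":1}},"grip_force":{"type":"number"}},"required":["moves"]}

```bash
mkdir -p pics; python3 - <<'E'
from bench import bot
import cv2
for n in("top","side"):
    c=bot.read_camera(n); cv2.imwrite(f"pics/{n}0.png",c["frame"][:,:,::-1]); print(n,c["K"],c["k1"],c["rvec"],c["tvec"])
print(bot.sense(),bot.hold_point_z)
E
```

```text
top [[450.54289202   0.         319.04078932]
 [  0.         450.54289202 226.94254303]
 [  0.           0.           1.        ]] -0.06956862790182207 [ 2.18080347 -2.12392798  0.13972766] [ -64.80186053  484.93072529 1070.26307722]
side [[447.91180566   0.         328.16384504]
 [  0.         447.91180566 238.08497005]
 [  0.           0.           1.        ]] 0.02704579711853123 [ 2.33861329 -0.83479698  0.30150561] [-409.89938888  240.95984808  761.41465408]
{'time': 0.1, 'qpos': array([ 1.12760412e+00,  3.53539305e-01,  1.63402032e+00,  1.95007761e-05,
        1.15522588e+00, -2.38221357e-03]), 'qvel': array([ 0.00143747, -0.00167511, -0.00158375,  0.00106227, -0.00021961,
       -0.00126618]), 'effort': array([ 2.55788345e-04, -5.94918430e+01, -3.34921288e+01,  6.98563876e-02,
        1.85195461e-02,  9.64002339e-06]), 'tcp_pos': array([266.46977534, 564.87282374, 213.98037974]), 'orientation': array([-1.40477274e-04,  2.18628649e-01,  9.75807951e-01, -5.79714790e-04]), 'contact_force': array([ 0.01828815,  0.30186019, -0.35634389]), 'torque': array([-0.01519319,  0.00619079,  0.00530587]), 'finger_force': 0.0, 'finger_gap': 92.04448098314445} 18.700000000000003
```

View pics/top0.png

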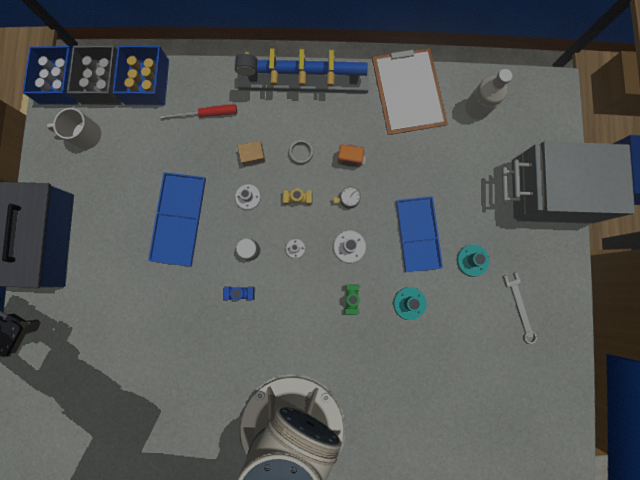

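View pics/side0.png

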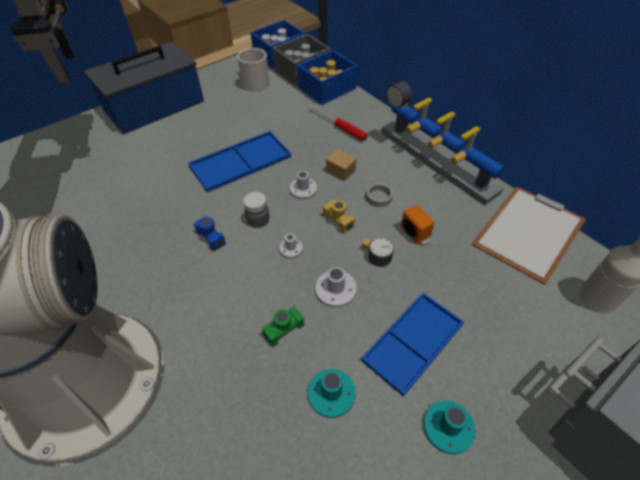

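The top view shows the long tray at (178,220) and the short tray at (419,234). The spigots are white: large (350,246), middle (247,197), small (295,248). The ring is at (301,152), the brass tee at (297,197) and the gauge at (349,198).

Look-alikes are the blue tee (238,293), the green tee (352,299) and the turquoise spigots (410,304) and (473,260). The side view agrees. Next I measure positions and confirm the candidates in one enlarged crop.

```bash
cat > h.py <<'E'
from bench import bot
import cv2, numpy as np
def cloud(c):
    """world point of every pixel, from the depth image"""
    h,w=c["depth"].shape; v,u=np.mgrid[:h,:w].astype(float)
    k=c["k1"]; D=np.array([k,0,0,0,0.])
    s=cv2.undistortPoints(np.dstack([u,v]).reshape(-1,1,2),c["K"],D).reshape(-1,2)
    R=cv2.Rodrigues(np.array(c["rvec"],float))[0]; t=np.array(c["tvec"],float).ravel()
    P=np.c_[s,np.ones(len(s))]*c["depth"].reshape(-1,1)
    return ((P-t)@R).reshape(h,w,3), s.reshape(h,w,2), R, t
def plane(c,uv,z):
    """rays of pixels uv onto height z"""
    R=cv2.Rodrigues(np.array(c["rvec"],float))[0]; t=np.array(c["tvec"],float).ravel()
    s=cv2.undistortPoints(np.array(uv,float).reshape(-1,1,2),c["K"],np.array([c["k1"],0,0,0,0.])).reshape(-1,2)
    d=np.c_[s,np.ones(len(s))]@R; o=-R.T@t
    return o+d*((z-o[2])/d[:,2])[:,None]
E
python3 - <<'E'
from h import *
c=bot.read_camera("top"); P,_,_,_=cloud(c); f=c["frame"]
hsv=cv2.cvtColor(f,cv2.COLOR_RGB2HSV)
print("ground z",np.median(P[330:350,330:400,2]))
for n,(u,v) in dict(large=(350,246),middle=(247,197),small=(295,248),ring=(301,152),tee=(297,197),gauge=(349,198)).items():
    sl=(slice(v-22,v+23),slice(u-22,u+23)); Q=P[sl].reshape(-1,3); Q=Q[Q[:,2]>5]
    top=np.percentile(Q[:,2],97); T=Q[Q[:,2]>top-5]
    mid=lambda A:np.round((A.min(0)+A.max(0))[:2]/2,1)
    print(n,"top",round(top,1),"topmean",T.mean(0).round(1),"topmid",mid(T),"ext",np.ptp(T,axis=0).round(),"all mid",mid(Q),np.ptp(Q,axis=0).round())
m=cv2.inRange(hsv,(100,130,60),(125,255,255))
for n,(u,v) in dict(long=(178,220),short=(419,234)).items():
    mm=np.zeros_like(m); mm[v-60:v+60,u-40:u+40]=m[v-60:v+60,u-40:u+40]
    k=max(cv2.findContours(mm,0,1)[0],key=cv2.contourArea)
    W=plane(c,k.reshape(-1,2),14)[:,:2].astype(np.float32)
    r=cv2.minAreaRect(W); print(n,r)
cv2.imwrite("pics/crop0.png",cv2.resize(f[130:320,210:450,::-1],None,fx=3.2,fy=3.1,interpolation=cv2.INTER_CUBIC))
E
```

```text
ground z 1.3016534329500389
large top 57.6 topmean [ 439.4 -125.7  106.3] topmid [ 401.7 -100.9] ext [ 119.   90. 1072.] all mid [ 421.1 -120.4] [ 158.  129. 1120.]
middle top 52.4 topmean [536.7 109.9 165.6] topmid [457.4  43.4] ext [ 231.  198. 1077.] all mid [480.6  64.5] [ 277.  241. 1120.]
small top 855.2 topmean [ 342.   -55.9 1124.6] topmid [342.  -55.9] ext [0. 0. 0.] all mid [417.    2.7] [ 150.  117. 1120.]
ring top 1124.6 topmean [ 342.   -55.9 1124.6] topmid [342.  -55.9] ext [0. 0. 0.] all mid [ 5.409e+02 -5.000e-01] [ 398.  115. 1120.]
tee top 56.6 topmean [547.   -0.7 132. ] topmid [459.8 -18.9] ext [ 236.   74. 1073.] all mid [482.2   3.8] [ 280.  119. 1120.]
gauge top 42.0 topmean [ 557.4 -125.3   69.8] topmid [ 465.7 -103.3] ext [ 247.   95. 1088.] all mid [ 482.7 -118.7] [ 281.  126. 1120.]
long ((501.9380187988281, 306.2372741699219), (109.56114959716797, 227.50819396972656), 84.26280212402344)
short ((478.82562255859375, -301.3043212890625), (180.490234375, 92.89320373535156), 7.64959716796875)
```

View pics/crop0.png

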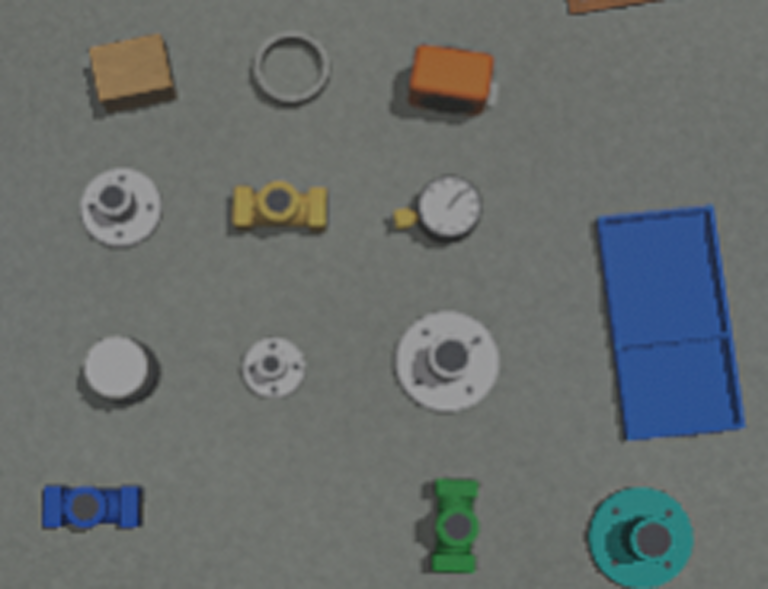

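The crop confirms the picks: white large spigot (447,360), white small spigot (273,366), grey ring (290,68), brass-coloured tee (280,203) and gauge (448,208). The middle spigot (120,207) stays. The green and blue tees and the turquoise spigot are not meant. Both tray rectangles match the given sizes. I'll re-measure the objects with invalid depths masked out.

```bash
python3 - <<'E'
from h import *
c=bot.read_camera("top"); P,_,_,_=cloud(c); P[c["depth"]<=0]=np.nan
for n,(u,v) in dict(large=(350,246),middle=(247,197),small=(295,248),ring=(301,152),tee=(297,197),gauge=(349,198)).items():
    Q=P[v-22:v+23,u-22:u+23].reshape(-1,3); Q=Q[(Q[:,2]>6)&(Q[:,2]<80)]
    top=np.percentile(Q[:,2],98); T=Q[Q[:,2]>top-6]
    mid=lambda A:np.round((A.min(0)+A.max(0))[:2]/2,1)
    print(n,"top",round(top,1),"mean",T.mean(0).round(1)[:2],"mid",mid(T),"ext",np.ptp(T,axis=0).round(),"all mid",mid(Q),np.ptp(Q,axis=0).round())
    if n in("tee","gauge"):
        A=T if n=="gauge" else Q[(Q[:,2]<42)]
        print("  yaw",cv2.minAreaRect((Q[Q[:,2]>10][:,:2]).astype(np.float32)))
for n,o,a in(("long",(501.9,306.2),-5.74),("short",(478.8,-301.3),7.65)):
    a=np.radians(a)
    for x in((-52,60) if n=="long" else (-52,37)): print(n,x,np.round([o[0]+x*np.cos(a),o[1]+x*np.sin(a)],1))
E
```

```text
large top 58.3 mean [ 443.9 -129.2] mid [ 444.6 -129.3] ext [33. 33.  9.] all mid [ 444.8 -129.5] [109. 107.  55.]
middle top 51.3 mean [560.7 130.1] mid [560.5 130.7] ext [26. 26.  8.] all mid [563.7 133.2] [110. 116.  47.]
small top 45.8 mean [435.4   4.8] mid [435.1   4.5] ext [20. 19.  9.] all mid [437.8   6.7] [105. 107.  43.]
ring top 25.3 mean [679.1  -1.9] mid [680.1  -1.1] ext [59. 56.  8.] all mid [683.5  -2.9] [118. 104.  21.]
tee top 56.9 mean [562.8   3.6] mid [562.9   3.5] ext [30. 29.  8.] all mid [565.4   3.9] [110. 103.  53.]
  yaw ((562.8676147460938, 3.547466278076172), (72.5152587890625, 31.9492130279541), 89.81877899169922)
gauge top 42.2 mean [ 565.3 -127.5] mid [ 565.6 -127.2] ext [48. 47.  8.] all mid [ 563.9 -127.4] [110. 107.  38.]
  yaw ((559.7584838867188, -120.97589874267578), (48.77128982543945, 64.03194427490234), 38.31520080566406)
long -52 [450.2 311.4]
long 60 [561.6 300.2]
short -52 [ 427.3 -308.2]
short 37 [ 515.5 -296.4]
```

Request:
{"fn": "servo_tool", "kwargs": {
  "moves": [0.8,0,0,0,0,0,0.27,0.8,0,0,0,0,0,0.27,0.8,0,0,0,0,0,0.27,0.8,0,0,0,0,0,0.27,0.8,0,0,0,0,0,0.27,0.8,0,0,0,0,0,0.27,0.8,0,0,0,0,0,0.27,0.8,0,0,0,0,0,0.267],
  "grip_force": 25
}}

```text
time: 1.0
tcp_pos: [266.6, 565.1, 214.4]
orientation: [0.0, 0.709, 0.705, -0.0]
contact_force: [0.9, 0.2, -0.1]
finger_gap: 73.1
finger_force: 0.0
```

Request:
{"fn": "servo_tool", "kwargs": {
  "moves": [0.6,-0.695,0.178,0,0,0,0,0.6,-0.695,0.178,0,0,0,0,0.6,-0.695,0.178,0,0,0,0,0.6,-0.695,0.178,0,0,0,0,0.6,-0.695,0.178,0,0,0,0,0.6,-0.695,0.178,0,0,0,0,0.6,-0.695,0.178,0,0,0,0,0.6,-0.695,0.178,0,0,0,0,0.6,-0.695,0.178,0,0,0,0,0.6,-0.695,0.178,0,0,0,0,0.6,-0.695,0.178,0,0,0,0,0.6,-0.695,0.178,0,0,0,0,0.6,-0.695,0.178,0,0,0,0,0.6,-0.695,0.178,0,0,0,0,0.6,-0.695,0.178,0,0,0,0,0.6,-0.695,0.178,0,0,0,0,0.6,-0.695,0.178,0,0,0,0,0.6,-0.695,0.178,0,0,0,0,0.6,-0.695,0.178,0,0,0,0,0.6,-0.695,0.178,0,0,0,0]
}}

```text
time: 3.0
tcp_pos: [445.1, -131.2, 214.6]
orientation: [0.0, 0.707, 0.707, 0.0]
contact_force: [0.8, 1.0, 0.0]
finger_gap: 55.3
finger_force: 0.0
```

```bash
python3 - <<'E'
from h import *
s=bot.sense(); print(s["tcp_pos"],s["orientation"],s["qpos"])
c=bot.read_camera("wrist"); P,_,_,_=cloud(c); P[c["depth"]<=0]=np.nan
cv2.imwrite("pics/w1.png",c["frame"][:,:,::-1])
m=(P[...,2]>47)&(P[...,2]<62)&(abs(P[...,0]-444)<40)&(abs(P[...,1]+129)<40)
Q=P[m]; print(len(Q),Q.mean(0),(Q.min(0)+Q.max(0))/2,np.ptp(Q,axis=0))
E
```

```text
[ 445.14817408 -131.21006799  214.61164694] [5.79056948e-05 7.06988820e-01 7.07224717e-01 6.77461497e-05] [-2.89920689e-01  9.90095720e-02  1.96438641e+00  7.28277267e-05
  1.07803038e+00 -2.90288745e-01]
1112 [ 443.26678414 -128.55818848   55.07060693] [ 443.36541685 -129.29050796   52.74657363] [33.20839208 33.74232637 11.15110535]
```

Request:
{"fn": "servo_tool", "kwargs": {
  "moves": [0.6,0.04,-0.026,0.4,0,0,0,0.6,0,0,0.4,0,0,0,0.6,0,0,0.4,0,0,0,0.6,0,0,0.4,0,0,0,0.6,0,0,0.4,0,0,0,0.6,0,0,0.4,0,0,0,0.6,0,0,0.4,0,0,0,0.6,0,0,0.4,0,0,0,0.6,0,0,0.4,0,0,0,0.6,0,0,0.2,0,0,0,0.6,0,0,0.05,0,0,0,0.2,0,0,0,0,0,0,0.2,0,0,0,0,0,0,0.2,0,0,0,0,0,0,0.2,0,0,0,0,0,0,0.2,0,0,0,0,0,0,0.2,0,0,-0.1,0,0,0]
}}

```text
time: 4.75
tcp_pos: [443.6, -127.6, 27.2]
orientation: [-0.0, 0.707, 0.707, -0.0]
contact_force: [0.6, 0.8, -1.9]
finger_gap: 33.3
finger_force: 25.0
```

Request:
{"fn": "servo_tool", "kwargs": {
  "moves": [0.2,0,0,-0.3,0,0,0,0.2,0,0,-0.5,0,0,0,0.2,0,0,-0.5,0,0,0,0.2,0,0,-0.5,0,0,0,0.2,0.3,0.01,-0.3,0,0,0,0.2,0.63,0.01,0,0,0,0,0.2,0.63,0.01,0,0,0,0,0.2,0.63,0.01,0,0,0,0,0.2,0.63,0.01,0,0,0,0,0.2,0.63,0.01,0,0,0,0,0.2,0.63,0.01,0,0,0,0,0.2,0.63,0.01,0,0,0,0,0.2,0.63,0.01,0,0,0,0,0.2,0.63,0.01,0,0,0,0,0.2,0.63,0.01,0,0,0,0,0.2,0.63,0.01,0,0,0,0,0.2,0.63,0.01,0,0,0,0,0.2,0.63,0.01,0,0,0,0,0.2,0.33,0.01,0,0,0,0,0.2,0,0,0,0,0,0]
}}

```text
time: 6.75
tcp_pos: [451.0, 314.9, 132.2]
orientation: [-0.0, 0.706, 0.708, 0.0]
contact_force: [-0.0, -1.1, -2.4]
finger_gap: 33.4
finger_force: 25.0
```

```bash
python3 - <<'E'
from h import *
s=bot.sense(); print(s["tcp_pos"],s["finger_gap"])
c=bot.read_camera("wrist"); P,_,_,_=cloud(c); P[c["depth"]<=0]=np.nan
cv2.imwrite("pics/w2.png",c["frame"][:,:,::-1])
E
```

```text
[450.96703614 314.93869858 132.15672473] 33.39005351278848
```

View pics/w2.png

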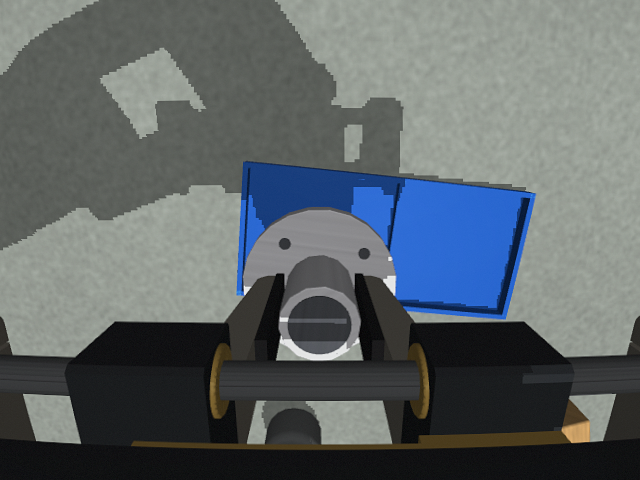

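The wrist view shows the large spigot held upright at (318,290) above the larger tray compartment, cross wall near column 395. I'll lower it and release.

Request:
{"fn": "servo_tool", "kwargs": {
  "moves": [0.2,-0.03,-0.015,0.4,0,0,0,0.2,0,0,0.4,0,0,0,0.2,0,0,0.4,0,0,0,0.2,0,0,0.4,0,0,0,0.2,0,0,0.3,0,0,0,0.2,0,0,0.15,0,0,0,0.2,0,0,0.06,0,0,0,0.2,0,0,0.01,0,0,0,0.2,0,0,0,0,0,0,0.6,0,0,0,0,0,0,0.6,0,0,0,0,0,0,0.7,0,0,0,0,0,0]
}}

```text
time: 8.0
tcp_pos: [450.7, 312.1, 26.5]
orientation: [0.0, 0.707, 0.707, 0.0]
contact_force: [0.1, 0.2, -0.8]
finger_gap: 55.2
finger_force: 0.0
```

Request:
{"fn": "servo_tool", "kwargs": {
  "moves": [0.7,0,0,-0.3,0,0,0,0.7,0,0,-0.5,0,0,0,0.7,0,0,-0.5,0,0,0,0.8,0,0,-0.5,0,0,0,0.8,0,0,-0.5,0,0,0,0.82,-0.448,0.327,-0.5,0,0,0,0.82,-0.448,0.327,-0.2,0,0,0,0.82,-0.448,0.327,0,0,0,0,0.82,-0.448,0.327,0,0,0,0,0.82,-0.448,0.327,0,0,0,0,0.82,-0.448,0.327,0,0,0,0,0.82,-0.448,0.327,0,0,0,0,0.82,-0.448,0.327,0,0,0,0,0.82,-0.448,0.327,0,0,0,0,0.82,-0.448,0.327,0,0,0,0,0.82,-0.448,0.327,0,0,0,0,0.82,-0.448,0.327,0,0,0,0,0.82,-0.448,0.327,0,0,0,0,0.82,-0.448,0.327,0,0,0,0,0.82,0,0,0,0,0,0]
}}

```text
time: 10.0
tcp_pos: [681.0, -4.2, 176.0]
orientation: [0.001, 0.708, 0.707, 0.0]
contact_force: [0.3, 0.5, -0.3]
finger_gap: 75.5
finger_force: 0.0
```

```bash
python3 - <<'E'
from h import *
s=bot.sense(); print(s["tcp_pos"],s["finger_gap"])
c=bot.read_camera("wrist"); P,_,_,_=cloud(c); P[c["depth"]<=0]=np.nan
cv2.imwrite("pics/w3.png",c["frame"][:,:,::-1])
m=(P[...,2]>16)&(P[...,2]<26)&(abs(P[...,0]-680)<38)&(abs(P[...,1])<38)
Q=P[m]; print(len(Q),Q.mean(0),(Q.min(0)+Q.max(0))/2,np.ptp(Q,axis=0))
c=bot.read_camera("top"); P,_,_,_=cloud(c); P[c["depth"]<=0]=np.nan
m=(P[...,2]>53)&(P[...,2]<66)&(abs(P[...,0]-450)<40)&(abs(P[...,1]-312)<40)
Q=P[m]; print("placed spigot",len(Q),(Q.min(0)+Q.max(0))/2,np.ptp(Q,axis=0))
E
```

```text
[681.03164996  -4.16437379 176.00742354] 75.48118542874553
1150 [ 6.80787834e+02 -3.65265325e-01  2.03996693e+01] [ 6.80707388e+02 -6.38141304e-01  1.95132590e+01] [58.55876217 59.17365135  6.81019172]
placed spigot 163 [451.60778094 309.70774863  58.53069004] [33.27940642 36.16063337  9.69886955]
```

Request:
{"fn": "servo_tool", "kwargs": {
  "moves": [0.82,0.05,-0.01,0.4,0,0,0,0.82,0,0,0.4,0,0,0,0.82,0,0,0.4,0,0,0,0.82,0,0,0.4,0,0,0,0.82,0,0,0.4,0,0,0,0.82,0,0,0.4,0,0,0,0.82,0,0,0.4,0,0,0,0.82,0,0,0.4,0,0,0,0.82,0,0,0.16,0,0,0,0.82,0,0,0.06,0,0,0,0.5,0,0,0,0,0,0,0.5,0,0,0,0,0,0,0.5,0,0,0,0,0,0,0.5,0,0,0,0,0,0,0.5,0,0,-0.1,0,0,0],
  "grip_force": 20
}}

```text
time: 11.6
tcp_pos: [678.6, 0.8, 10.1]
orientation: [-0.0, 0.707, 0.707, -0.0]
contact_force: [-0.3, -0.6, -1.1]
finger_gap: 60.3
finger_force: 20.0
```

Request:
{"fn": "servo_tool", "kwargs": {
  "moves": [0.5,0,0,-0.3,0,0,0,0.5,0,0,-0.5,0,0,0,0.5,0,0,-0.5,0,0,0,0.5,0,0,-0.5,0,0,0,0.5,0.2,-0.145,-0.5,0,0,0,0.5,0.444,-0.325,-0.5,0,0,0,0.5,0.444,-0.325,0,0,0,0,0.5,0.444,-0.325,0,0,0,0,0.5,0.444,-0.325,0,0,0,0,0.5,0.444,-0.325,0,0,0,0,0.5,0.444,-0.325,0,0,0,0,0.5,0.444,-0.325,0,0,0,0,0.5,0.444,-0.325,0,0,0,0,0.5,0.444,-0.325,0,0,0,0,0.5,0.444,-0.325,0,0,0,0,0.5,0.444,-0.325,0,0,0,0,0.5,0.444,-0.325,0,0,0,0,0.5,0.444,-0.325,0,0,0,0,0.5,0.248,-0.18,0,0,0,0,0.5,0,0,0,0,0,0]
}}

```text
time: 13.6
tcp_pos: [450.5, 312.9, 150.8]
orientation: [0.0, 0.706, 0.708, 0.0]
contact_force: [0.2, 0.1, -1.8]
finger_gap: 59.5
finger_force: 20.0
```

```bash
python3 - <<'E'
from h import *
for i in range(2): c=bot.read_camera("wrist")
s=bot.sense(); print(s["tcp_pos"],s["finger_gap"],s["orientation"])
P,_,_,_=cloud(c); P[c["depth"]<=0]=np.nan
cv2.imwrite("pics/w4.png",c["frame"][:,:,::-1])
x,y,z=s["tcp_pos"]
d=np.hypot(P[...,0]-x,P[...,1]-y)
for lo,hi,r in((50,66,30),(z+6,z+20,34)):
    Q=P[(P[...,2]>lo)&(P[...,2]<hi)&(d<r)]; print(len(Q),(Q.min(0)+Q.max(0))/2,np.ptp(Q,axis=0))
    (h,k)=np.linalg.lstsq(np.c_[2*Q[:,:2],np.ones(len(Q))],(Q[:,:2]**2).sum(1),rcond=None)[0][:2]; print("circle",h,k)
E
```

```text
[451.49898855 311.55627761 150.514687  ] 59.519030876667095 [2.59698372e-04 7.06590874e-01 7.07622240e-01 1.86878088e-04]
796 [449.78834594 309.92559145  55.62244044] [30.81106017 33.25983613 10.94634521]
circle 450.2473145417851 310.55740740282783
5629 [451.45701274 311.51588324 163.52299467] [64.67656776 57.54600566 13.97810874]
circle 450.7478052938123 311.8666158437479
```

View pics/w4.png

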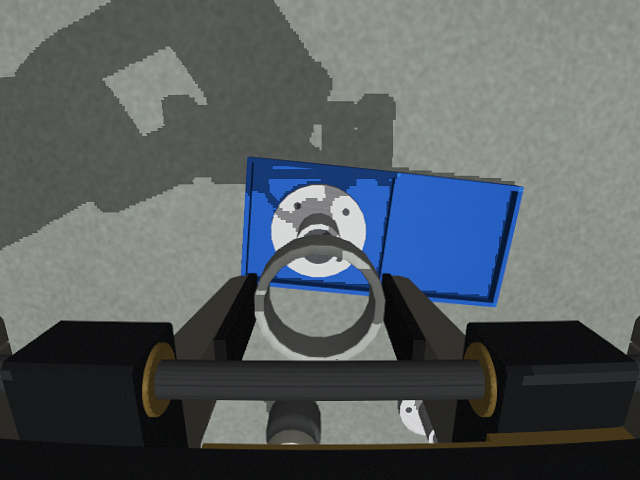

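The wrist view shows the ring held flat at (318,298), and the placed spigot at (318,230) is in line with it within about 1 mm. I'll lower the ring.

Request:
{"fn": "servo_tool", "kwargs": {
  "moves": [0.5,-0.01,-0.015,0.4,0,0,0,0.5,0,0,0.4,0,0,0,0.5,0,0,0.4,0,0,0,0.5,0,0,0.3,0,0,0,0.5,0,0,0.25,0,0,0,0.5,0,0,0.25,0,0,0,0.5,0,0,0.25,0,0,0,0.5,0,0,0.2,0,0,0,0.5,0,0,0.1,0,0,0,0.5,0,0,0.06,0,0,0,0.5,0,0,0,0,0,0]
}}

```text
time: 14.8
tcp_pos: [450.4, 311.3, 20.0]
orientation: [-0.0, 0.707, 0.707, -0.0]
contact_force: [-1.2, -1.1, 1.2]
finger_gap: 59.6
finger_force: 20.0
```

Request:
{"fn": "servo_tool", "kwargs": {
  "moves": [0.75,0,0,0.01,0,0,0,0.75,0,0,0,0,0,0,0.75,0,0,0,0,0,0,0.75,0,0,-0.2,0,0,0,0.75,0,0,-0.5,0,0,0,0.75,0,0,-0.5,0,0,0,0.75,0,0,-0.5,0,0,0,0.75,0,0,-0.5,0,0,0,0.75,0,0,-0.5,0,0,0,0.75,0,0,-0.5,0,0,0]
}}

```text
time: 15.8
tcp_pos: [450.4, 311.2, 181.0]
orientation: [0.0, 0.707, 0.707, 0.0]
contact_force: [-0.2, -0.1, 0.0]
finger_gap: 69.1
finger_force: 0.0
```

Request:
{"fn": "servo_tool", "kwargs": {
  "moves": [0.75,-0.3,0.08,0,0,0,0,0.75,-0.605,0.16,0,0,0,0,0.75,-0.605,0.16,0,0,0,0,0.75,-0.605,0.16,0,0,0,0,0.75,-0.605,0.16,0,0,0,0,0.75,-0.605,0.16,0,0,0,0,0.75,-0.605,0.16,0,0,0,0,0.75,-0.605,0.16,0,0,0,0,0.75,-0.605,0.16,0,0,0,0,0.75,-0.605,0.16,0,0,0,0,0.75,-0.605,0.16,0,0,0,0,0.75,-0.605,0.16,0,0,0,0,0.75,-0.605,0.16,0,0,0,0,0.75,-0.605,0.16,0,0,0,0,0.75,-0.605,0.14,0,0,0,0,0.75,0,0,0,0,0,0]
}}

```text
time: 17.4
tcp_pos: [565.6, -130.7, 178.5]
orientation: [0.0, 0.708, 0.706, -0.0]
contact_force: [0.5, 0.4, 0.2]
finger_gap: 68.9
finger_force: 0.0
```

```bash
python3 - <<'E'
from h import *
for i in range(2): c=bot.read_camera("wrist")
s=bot.sense(); print(s["time"],s["tcp_pos"],s["finger_gap"])
P,_,_,_=cloud(c); P[c["depth"]<=0]=np.nan
x,y,z=s["tcp_pos"]; d=np.hypot(P[...,0]-x,P[...,1]-y)
Q=P[(P[...,2]>32)&(P[...,2]<45)&(d<40)]; print("gauge",len(Q),(Q.min(0)+Q.max(0))/2,np.ptp(Q,axis=0))
Q=P[(P[...,2]>10)&(P[...,2]<29)&(d>30)&(d<50)]; print("stem",len(Q),Q.mean(0))
c=bot.read_camera("top"); P,_,_,_=cloud(c); P[c["depth"]<=0]=np.nan
d=np.hypot(P[...,0]-450.5,P[...,1]-311)
for lo,hi,r0,r1 in((53,66,0,25),(28,45,24,42)):
    Q=P[(P[...,2]>lo)&(P[...,2]<hi)&(d<r1)&(d>=r0)]; print(len(Q),(Q.min(0)+Q.max(0))/2,np.ptp(Q,axis=0),np.median(Q[:,2]))
cv2.imwrite("pics/t2.png",cv2.resize(c["frame"][160:280,130:230,::-1],None,fx=5,fy=5,interpolation=cv2.INTER_CUBIC))
E
```

```text
17.5 [ 564.75547585 -127.85191709  178.38906363] 68.5558975645059
gauge 2612 [ 564.27938441 -126.75236927   36.03398869] [49.50917851 48.96685698  7.99944724]
stem 267 [556.33610539 -91.67510616  25.11339588]
161 [451.49236636 309.84502836  58.8903953 ] [33.41781931 35.45459528  9.9073312 ] 59.581262571495955
145 [451.81116807 309.80599037  34.65960825] [59.65984785 57.68151225 12.78563526] 34.442802812399414
```

View pics/t2.png

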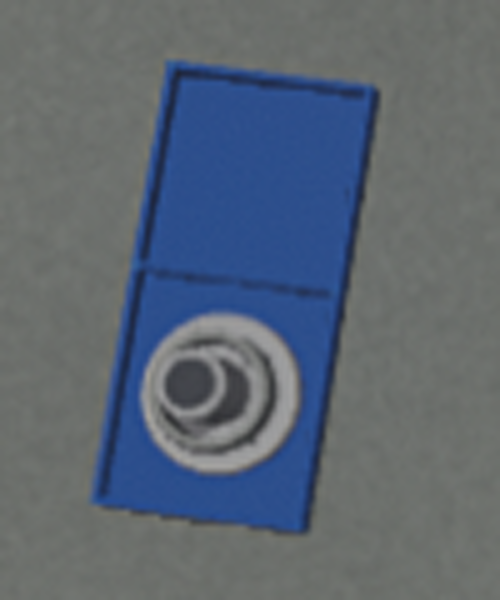

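The crop shows the spigot at (220,390) in the larger compartment with the ring flat around its neck. The ring's top is at about 34 mm, as expected, and its centre is within 1 mm of the spigot axis. Next I grasp the gauge.

Request:
{"fn": "servo_tool", "kwargs": {
  "moves": [0.75,0.01,-0.005,0.4,0,0,0,0.75,0,0,0.4,0,0,0,0.75,0,0,0.4,0,0,0,0.75,0,0,0.4,0,0,0,0.75,0,0,0.4,0,0,0,0.75,0,0,0.4,0,0,0,0.75,0,0,0.4,0,0,0,0.75,0,0,0.35,0,0,0,0.75,0,0,0.15,0,0,0,0.75,0,0,0.03,0,0,0,0.4,0,0,0,0,0,0,0.4,0,0,0,0,0,0,0.4,0,0,0,0,0,0,0.4,0,0,0,0,0,0,0.4,0,0,-0.1,0,0,0]
}}

```text
time: 19.05
tcp_pos: [565.2, -126.7, 17.6]
orientation: [-0.0, 0.707, 0.707, -0.0]
contact_force: [0.5, -0.6, -1.7]
finger_gap: 49.5
finger_force: 20.0
```

Request:
{"fn": "servo_tool", "kwargs": {
  "moves": [0.4,0,0,-0.3,0,0,0,0.4,0,0,-0.5,0,0,0,0.4,0,0,-0.5,0,0,0,0.4,0,0,-0.5,0,0,0,0.4,0.3,0,-0.5,0,0,0,0.4,0.634,-0.005,-0.3,0,0,0,0.4,0.634,-0.005,0,0,0,0,0.4,0.634,-0.005,0,0,0,0,0.4,0.634,-0.005,0,0,0,0,0.4,0.634,-0.005,0,0,0,0,0.4,0.634,-0.005,0,0,0,0,0.4,0.634,-0.005,0,0,0,0,0.4,0.634,-0.005,0,0,0,0,0.4,0.634,-0.005,0,0,0,0,0.4,0.634,-0.005,0,0,0,0,0.4,0.634,-0.005,0,0,0,0,0.4,0.634,-0.005,0,0,0,0,0.4,0.634,-0.005,0,0,0,0,0.4,0.634,-0.005,0,0,0,0,0.4,0,0,0,0,0,0]
}}

```text
time: 21.05
tcp_pos: [561.6, 335.7, 148.7]
orientation: [-0.0, 0.706, 0.708, 0.001]
contact_force: [0.5, 0.9, -1.8]
finger_gap: 49.7
finger_force: 20.0
```

Request:
{"fn": "servo_tool", "kwargs": {
  "moves": [0.4,-0.32,0,0.2,0,0,0,0.4,-0.32,0,0.3,0,0,0,0.4,0,0,0.4,0,0,0,0.4,0,0,0.4,0,0,0,0.4,0,0,0.4,0,0,0,0.4,0,0,0.3,0,0,0,0.4,0,0,0,0,0,0]
}}

```text
time: 21.75
tcp_pos: [560.1, 297.9, 45.5]
orientation: [-0.001, 0.707, 0.707, -0.002]
contact_force: [-0.4, -0.6, -1.5]
finger_gap: 49.7
finger_force: 20.0
```

Remaining: 45.5 to 16.6 mm, about 29 mm (0.575).

Request:
{"fn": "servo_tool", "kwargs": {
  "moves": [0.4,0.03,0.02,0.25,0,0,0,0.4,0,0,0.2,0,0,0,0.4,0,0,0.09,0,0,0,0.4,0,0,0.035,0,0,0,0.4,0,0,0.01,0,0,0,0.4,0,0,0,0,0,0]
}}

```text
time: 22.35
tcp_pos: [562.8, 301.8, 18.6]
orientation: [0.0, 0.707, 0.707, 0.0]
contact_force: [1.3, -0.3, -2.5]
finger_gap: 49.6
finger_force: 20.0
```

Request:
{"fn": "servo_tool", "kwargs": {
  "moves": [0.4,0,0,0.03,0,0,0,0.4,0,0,0.01,0,0,0,0.4,0,0,0,0,0,0]
}}

```text
time: 22.65
tcp_pos: [563.1, 301.9, 17.4]
orientation: [0.0, 0.707, 0.707, 0.001]
contact_force: [-2.3, -0.8, 7.5]
finger_gap: 49.5
finger_force: 20.0
```

Request:
{"fn": "servo_tool", "kwargs": {
  "moves": [0.68,0,0,0,0,0,0,0.68,0,0,0,0,0,0,0.68,0,0,0,0,0,0,0.68,0,0,-0.2,0,0,0,0.68,0,0,-0.5,0,0,0,0.68,0,0,-0.5,0,0,0,0.68,0,0,-0.5,0,0,0,0.68,0,0,-0.5,0,0,0,0.68,0,0,-0.5,0,0,0,0.68,0,0,-0.5,0,0,0]
}}

```text
time: 23.65
tcp_pos: [562.6, 301.6, 178.2]
orientation: [0.0, 0.707, 0.707, 0.0]
contact_force: [-0.9, 0.1, -0.8]
finger_gap: 62.3
finger_force: 0.0
```

Request:
{"fn": "servo_tool", "kwargs": {
  "moves": [0.6,-0.26,0,0,0,0,0,0.6,-0.475,0,0,0,0,0,0.6,-0.475,0,0,0,0,0,0.6,-0.475,0,0,0,0,0,0.6,-0.475,0,0,0,0,0,0.6,-0.475,0,0,0,0,0,0.6,-0.475,0,0,0,0,0,0.6,-0.475,0,0,0,0,0,0.6,-0.475,0,0,0,0,0,0.6,-0.475,0,0,0,0,0,0.6,-0.475,0,0,0,0,0,0.6,-0.475,0,0,0,0,0,0.6,-0.475,0,0,0,0,0,0.6,0,0,0,0,0,0]
}}

```text
time: 25.05
tcp_pos: [562.0, 1.0, 175.8]
orientation: [-0.0, 0.708, 0.707, -0.001]
contact_force: [0.0, 0.4, -0.0]
finger_gap: 55.2
finger_force: 0.0
```

```bash
python3 - <<'E'
from h import *
for i in range(2): c=bot.read_camera("wrist")
s=bot.sense(); print(s["time"],s["tcp_pos"],s["finger_gap"])
P,_,_,_=cloud(c); P[c["depth"]<=0]=np.nan
d=np.hypot(P[...,0]-563,P[...,1]-3.5)
for lo,hi in((46,60),(25,40)):
    Q=P[(P[...,2]>lo)&(P[...,2]<hi)&(d<45)]; print("tee",len(Q),(Q.min(0)+Q.max(0))/2,np.ptp(Q,axis=0),cv2.minAreaRect(Q[:,:2].astype(np.float32))[2])
c=bot.read_camera("top"); P,_,_,_=cloud(c); P[c["depth"]<=0]=np.nan
for n,x,y,lo,hi,r in(("spig",450.5,311,53,66,25),("ring",450.5,311,28,45,42),("gauge",562,301,34,50,40)):
    d=np.hypot(P[...,0]-x,P[...,1]-y)
    Q=P[(P[...,2]>lo)&(P[...,2]<hi)&(d<r)]; m=(Q.min(0)+Q.max(0))/2; print(n,len(Q),m,np.ptp(Q,axis=0),np.median(Q[:,2]))
    A=np.linalg.lstsq(np.c_[Q[:,:2]-m[:2],np.ones(len(Q))],Q[:,2],rcond=None)[0]; print("  slope",A[:2])
    a=np.radians(-5.74); v=m[:2]-[501.9,306.2]; print("  tray",v@[np.cos(a),np.sin(a)],v@[-np.sin(a),np.cos(a)])
cv2.imwrite("pics/t3.png",cv2.resize(c["frame"][160:280,130:230,::-1],None,fx=5,fy=5,interpolation=cv2.INTER_CUBIC))
E
```

```text
25.15 [562.290917     3.17387096 175.90846351] 55.137589381470804
tee 1218 [561.57280852   3.75009982  51.04398535] [30.68993072 31.54135604  9.65287787] 89.00286865234375
tee 1582 [561.85512506   3.82905038  30.25813923] [32.50065495 72.40240575 10.49051389] 0.8148316144943237
spig 163 [451.57212447 309.58406459  59.46856068] [33.52573627 34.01434248 12.73388554] 59.38692730992652
  slope [-0.0261753   0.02189614]
  tray -50.41398622543452 -1.6664156882690035
ring 185 [451.78169648 310.02195317  36.17263202] [59.79731189 57.5533303  15.80184405] 34.64889342784051
  slope [-0.00097082 -0.00540058]
  tray -50.249260177291866 -1.2097624710761694
gauge 310 [562.41019794 304.1229547   40.66628135] [48.49446962 51.81739069 12.97983273] 41.37487781101434
  slope [-0.00061545  0.01236045]
  tray 60.41453360489563 3.985260495161182
```

View pics/t3.png

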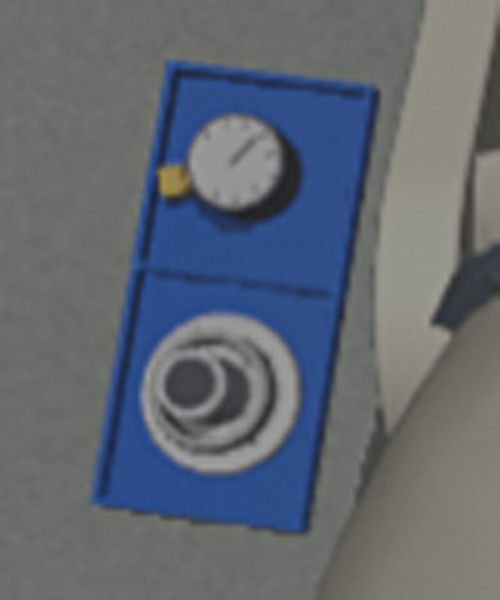

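The big kit is complete: gauge at (237,163), face up with its stem inside the wall, and the ringed spigot at (220,390). Heights and slopes check out. The small kit starts with the tee.

Request:
{"fn": "servo_tool", "kwargs": {
  "moves": [0.6,0.01,-0.01,0.4,0,0,0,0.6,0,0,0.4,0,0,0,0.6,0,0,0.4,0,0,0,0.6,0,0,0.4,0,0,0,0.6,0,0,0.4,0,0,0,0.6,0,0,0.4,0,0,0,0.6,0,0,0.4,0,0,0,0.6,0,0,0.3,0,0,0,0.6,0,0,0.1,0,0,0,0.6,0,0,0.02,0,0,0,0.2,0,0,0,0,0,0,0.2,0,0,0,0,0,0,0.2,0,0,0,0,0,0,0.2,0,0,0,0,0,0,0.2,0,0,-0.1,0,0,0],
  "grip_force": 30
}}

```text
time: 26.7
tcp_pos: [562.0, 4.1, 20.3]
orientation: [-0.0, 0.707, 0.707, -0.0]
contact_force: [0.5, 0.2, -1.4]
finger_gap: 30.9
finger_force: 30.0
```

Request:
{"fn": "servo_tool", "kwargs": {
  "moves": [0.2,0,0,-0.3,0,0,0,0.2,0,0,-0.5,0,0,0,0.2,0,0,-0.5,0,0,0,0.2,0,0,-0.5,0,0,0,0.2,-0.25,-0.04,-0.5,0,0,0,0.2,-0.48,-0.074,-0.3,0,0,0,0.2,-0.48,-0.074,0,0,0,0,0.2,-0.48,-0.074,0,0,0,0,0.2,-0.48,-0.074,0,0,0,0,0.2,-0.48,-0.074,0,0,0,0,0.2,-0.48,-0.074,0,0,0,0,0.2,-0.48,-0.074,0,0,0,0,0.2,-0.48,-0.074,0,0,0,0,0.2,-0.48,-0.074,0,0,0,0,0.2,-0.48,-0.074,0,0,0,0,0.2,-0.48,-0.074,0,0,0,0,0.2,-0.48,-0.076,0,0,0,0,0.2,0,0,0,0,0,0]
}}

```text
time: 28.5
tcp_pos: [515.7, -298.9, 151.4]
orientation: [0.001, 0.708, 0.707, -0.0]
contact_force: [-0.4, 0.0, -1.5]
finger_gap: 31.1
finger_force: 30.0
```

Request:
{"fn": "servo_tool", "kwargs": {
  "moves": [0.2,0,0,0,0,0,0.229,0.2,0,0,0,0,0,0.229,0.2,0,0,0,0,0,0.229,0.2,0,0,0,0,0,0.229,0.2,0,0,0,0,0,0.229,0.2,0,0,0,0,0,0.229,0.2,0,0,0,0,0,0.229,0.2,0,0,0,0,0,0.229,0.2,0,0,0,0,0,0.229,0.2,0,0,0,0,0,0.229,0.2,0,0,0,0,0,0.229,0.2,0,0,0,0,0,0.229,0.2,0,0,0,0,0,0,0.2,0,0,0,0,0,0]
}}

```text
time: 29.9
tcp_pos: [516.1, -295.9, 150.8]
orientation: [-0.0, 0.998, 0.068, 0.0]
contact_force: [0.3, -0.4, -1.5]
finger_gap: 31.2
finger_force: 30.0
```

```bash
python3 - <<'E'
from h import *
from scipy.spatial.transform import Rotation as Ro
c=bot.read_camera("wrist"); s=bot.sense(); print(s["time"],s["tcp_pos"],s["finger_gap"])
q=s["orientation"]; R=Ro.from_quat(np.r_[q[1:],q[0]]).as_matrix(); print(R.round(3))
d=np.array([515.5,-296.4,19.6])-s["tcp_pos"]; print("tool move fs",R.T@d/50)
cv2.imwrite("pics/w5.png",c["frame"][:,:,::-1])
E
```

```text
29.95 [ 516.09472563 -295.98457635  150.72513318] 30.903393387582582
[[ 0.991  0.136  0.   ]
 [ 0.136 -0.991  0.   ]
 [ 0.    -0.    -1.   ]]
tool move fs [-0.01343169  0.00667046  2.62249992]
```

View pics/w5.png

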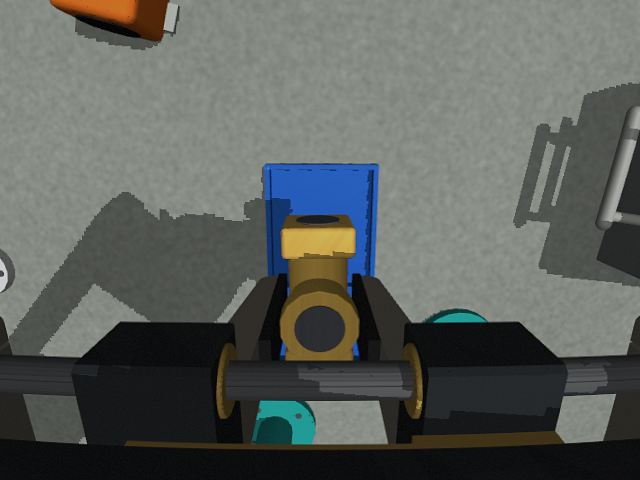

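The tee is held upright at (320,300) with its run along the tray. Lowering it.

Request:
{"fn": "servo_tool", "kwargs": {
  "moves": [0.2,-0.01,0.005,0.4,0,0,0,0.2,0,0,0.4,0,0,0,0.2,0,0,0.4,0,0,0,0.2,0,0,0.4,0,0,0,0.2,0,0,0.4,0,0,0,0.2,0,0,0.3,0,0,0,0.2,0,0,0.2,0,0,0,0.2,0,0,0.08,0,0,0,0.2,0,0,0.02,0,0,0,0.2,0,0,0,0,0,0,0.2,0,0,0.01,0,0,0,0.2,0,0,0.01,0,0,0]
}}

```text
time: 31.15
tcp_pos: [516.0, -297.0, 20.0]
orientation: [0.0, 0.998, 0.066, 0.001]
contact_force: [-0.5, 2.0, 4.9]
finger_gap: 30.9
finger_force: 30.0
```

Request:
{"fn": "servo_tool", "kwargs": {
  "moves": [0.55,0,0,0,0,0,0,0.55,0,0,0,0,0,0,0.55,0,0,0,0,0,0,0.55,0,0,-0.2,0,0,0,0.55,0,0,-0.5,0,0,0,0.55,0,0,-0.5,0,0,0,0.55,0,0,-0.5,0,0,0,0.55,0,0,-0.5,0,0,0,0.55,0,0,-0.5,0,0,0,0.55,0,0,-0.3,0,0,0]
}}

```text
time: 32.15
tcp_pos: [516.3, -297.1, 172.1]
orientation: [0.001, 0.998, 0.066, 0.001]
contact_force: [0.3, -0.1, 0.4]
finger_gap: 50.6
finger_force: 0.0
```

Request:
{"fn": "servo_tool", "kwargs": {
  "moves": [0.55,-0.03,-0.24,0,0,0,0,0.55,-0.0625,-0.497,0,0,0,0,0.55,-0.0625,-0.497,0,0,0,0,0.55,-0.0625,-0.497,0,0,0,0,0.55,-0.0625,-0.497,0,0,0,0,0.55,-0.0625,-0.497,0,0,0,0,0.55,-0.0625,-0.497,0,0,0,0,0.55,-0.0625,-0.497,0,0,0,0,0.55,-0.0625,-0.497,0,0,0,0,0.55,-0.0625,-0.497,0,0,0,0,0.55,-0.0625,-0.497,0,0,0,0,0.55,-0.0625,-0.497,0,0,0,0,0.55,-0.0625,-0.497,0,0,0,0,0.55,0,0,0,0,0,0,0.55,0,0,0,0,0,0]
}}

```text
time: 33.65
tcp_pos: [435.0, 6.0, 168.6]
orientation: [0.0, 0.998, 0.067, -0.001]
contact_force: [0.3, -0.6, -0.7]
finger_gap: 50.7
finger_force: 0.0
```

```bash
python3 - <<'E'
from h import *
from scipy.spatial.transform import Rotation as Ro
c=bot.read_camera("wrist"); s=bot.sense(); print(s["time"],s["tcp_pos"],s["finger_gap"])
P,_,_,_=cloud(c); P[c["depth"]<=0]=np.nan
d=np.hypot(P[...,0]-435,P[...,1]-4.5); Q=P[(P[...,2]>36)&(P[...,2]<50)&(d<30)]; m=(Q.min(0)+Q.max(0))/2; print(len(Q),m,np.ptp(Q,axis=0))
q=s["orientation"]; R=Ro.from_quat(np.r_[q[1:],q[0]]).as_matrix()
print("tool move fs",R.T@(np.r_[m[:2],17]-s["tcp_pos"])/50)
c=bot.read_camera("top"); P,_,_,_=cloud(c); P[c["depth"]<=0]=np.nan
d=np.hypot(P[...,0]-515,P[...,1]+296); Q=P[(P[...,2]>25)&(P[...,2]<66)&(d<45)]; T=Q[Q[:,2]>50]
m=(T.min(0)+T.max(0))/2; a=np.radians(7.65); v=m[:2]-[478.8,-301.3]
print("tee",m,np.median(T[:,2]),"run z",np.median(Q[Q[:,2]<42][:,2]),"tray",v@[np.cos(a),np.sin(a)],v@[-np.sin(a),np.cos(a)])
E
```

```text
33.7 [435.4160654    5.50944741 168.77634334] 50.87346735053229
573 [434.26876502   4.97612902  40.71624088] [21.24485043 21.20655078  8.81806664]
tool move fs [-0.02138788  0.00703937  3.03554882]
tee [ 514.69573944 -294.20490887   56.43482093] 57.37898309111554 run z 35.80153446793585 tray 36.52076632245479 2.2534541478938026
```

The tee sits upright and centred in its compartment: collar at 57 mm, run at 36 mm. Grasping the small spigot.

Request:
{"fn": "servo_tool", "kwargs": {
  "moves": [0.55,-0.015,0.005,0.4,0,0,0,0.55,0,0,0.4,0,0,0,0.55,0,0,0.4,0,0,0,0.55,0,0,0.4,0,0,0,0.55,0,0,0.4,0,0,0,0.55,0,0,0.4,0,0,0,0.55,0,0,0.4,0,0,0,0.55,0,0,0.15,0,0,0,0.55,0,0,0.07,0,0,0,0.55,0,0,0.02,0,0,0,0.1,0,0,0,0,0,0,0.1,0,0,0,0,0,0,0.1,0,0,0,0,0,0,0.1,0,0,0,0,0,0,0.1,0,0,-0.1,0,0,0],
  "grip_force": 20
}}

```text
time: 35.25
tcp_pos: [434.9, 5.3, 22.3]
orientation: [-0.0, 0.998, 0.066, -0.0]
contact_force: [-0.5, 0.1, -1.3]
finger_gap: 21.4
finger_force: 20.0
```

Request:
{"fn": "servo_tool", "kwargs": {
  "moves": [0.1,0,0,-0.3,0,0,0,0.1,0,0,-0.5,0,0,0,0.1,0,0,-0.5,0,0,0,0.1,0,0,-0.5,0,0,0,0.1,-0.038,0.24,-0.5,0,0,0,0.1,-0.078,0.496,0,0,0,0,0.1,-0.078,0.496,0,0,0,0,0.1,-0.078,0.496,0,0,0,0,0.1,-0.078,0.496,0,0,0,0,0.1,-0.078,0.496,0,0,0,0,0.1,-0.078,0.496,0,0,0,0,0.1,-0.078,0.496,0,0,0,0,0.1,-0.078,0.496,0,0,0,0,0.1,-0.078,0.496,0,0,0,0,0.1,-0.078,0.496,0,0,0,0,0.1,-0.078,0.496,0,0,0,0,0.1,-0.078,0.496,0,0,0,0,0.1,0,0,0,0,0,0,0.1,0,0,0,0,0,0]
}}

```text
time: 37.15
tcp_pos: [427.4, -307.9, 137.3]
orientation: [-0.0, 0.998, 0.066, -0.0]
contact_force: [0.5, 0.4, -0.8]
finger_gap: 21.3
finger_force: 20.0
```

```bash
python3 - <<'E'
from h import *
from scipy.spatial.transform import Rotation as Ro
c=bot.read_camera("wrist"); s=bot.sense(); print(s["time"],s["tcp_pos"],s["finger_gap"])
q=s["orientation"]; R=Ro.from_quat(np.r_[q[1:],q[0]]).as_matrix()
print("tool move fs",R.T@(np.array([427.3,-308.2,21.3])-s["tcp_pos"])/50)
cv2.imwrite("pics/w6.png",c["frame"][:,:,::-1])
E
```

```text
37.2 [ 427.39328229 -307.35780506  137.25804983] 21.53737143947273
tool move fs [-0.0028652   0.01838025  2.31914831]
```

View pics/w6.png

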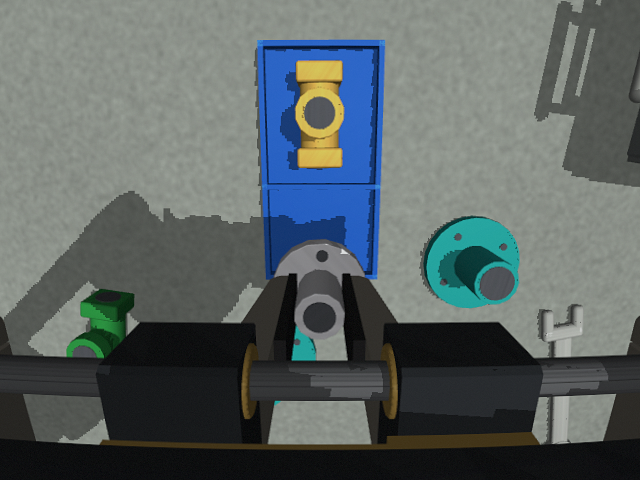

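The wrist view shows the tee at (320,115), centred in its compartment. The small spigot is held upright at (320,290) over the small one. Lowering it.

Request:
{"fn": "servo_tool", "kwargs": {
  "moves": [0.1,0,0.01,0.4,0,0,0,0.1,0,0,0.4,0,0,0,0.1,0,0,0.4,0,0,0,0.1,0,0,0.4,0,0,0,0.1,0,0,0.4,0,0,0,0.1,0,0,0.2,0,0,0,0.1,0,0,0.08,0,0,0,0.1,0,0,0.03,0,0,0,0.1,0,0,0,0,0,0,0.1,0,0,0.01,0,0,0,0.1,0,0,0.01,0,0,0]
}}

```text
time: 38.3
tcp_pos: [428.4, -308.9, 21.7]
orientation: [0.0, 0.998, 0.066, 0.001]
contact_force: [-1.5, 1.9, 12.8]
finger_gap: 21.6
finger_force: 20.0
```

Contact. Release, retreat upwards and to the side, then check.

Request:
{"fn": "servo_tool", "kwargs": {
  "moves": [0.1,0,0,-0.01,0,0,0,0.45,0,0,0,0,0,0,0.45,0,0,0,0,0,0,0.45,0,0,0,0,0,0,0.45,0,0,-0.2,0,0,0,0.45,0,0,-0.5,0,0,0,0.45,0,0,-0.5,0,0,0,0.45,0,0,-0.5,0,0,0,0.45,0,0,-0.5,0,0,0,0.45,0,0,-0.5,0,0,0,0.45,0,-0.5,-0.4,0,0,0,0.45,0,-0.5,0,0,0,0,0.45,0,-0.5,0,0,0,0,0.45,0,-0.5,0,0,0,0,0.45,0,-0.5,0,0,0,0,0.45,0,-0.5,0,0,0,0,0.45,0,0,0,0,0,0]
}}

```text
time: 40.0
tcp_pos: [407.3, -157.8, 176.8]
orientation: [-0.0, 0.998, 0.067, -0.0]
contact_force: [0.8, -0.3, -0.2]
finger_gap: 41.2
finger_force: 0.0
```

```bash
python3 - <<'E'
from h import *
c=bot.read_camera("top"); P,_,_,_=cloud(c); P[c["depth"]<=0]=np.nan
L=((501.9,306.2),-5.74); S=((478.8,-301.3),7.65)
for n,x,y,lo,hi,r,(o,a) in(("spig",450.5,311,53,66,25,L),("ring",450.5,311,28,45,42,L),("gauge",562,303,34,50,40,L),("tee",515,-296,50,64,30,S),("small",428,-308,40,53,30,S),("middle",560.7,130,44,58,30,L)):
    d=np.hypot(P[...,0]-x,P[...,1]-y); Q=P[(P[...,2]>lo)&(P[...,2]<hi)&(d<r)]
    m=(Q.min(0)+Q.max(0))/2; a=np.radians(a); v=m[:2]-o
    print(n,len(Q),m.round(1),np.median(Q[:,2]).round(1),"tray",(v@[np.cos(a),np.sin(a)]).round(1),(v@[-np.sin(a),np.cos(a)]).round(1))
cv2.imwrite("pics/t4.png",c["frame"][:,:,::-1])
E
```

```text
spig 162 [451.6 310.2  58.8] 59.3 tray -50.4 -1.0
ring 187 [451.6 309.6  36.5] 35.2 tray -50.3 -1.7
gauge 314 [561.8 307.4  40.8] 41.3 tray 59.5 7.2
tee 8 [ 526.4 -301.4   56.5] 58.0 tray 47.2 -6.4Traceback (most recent call last):
  File "<stdin>", line 6, in <module>
    return umr_minimum(a, axis, None, out, keepdims, initial, where)
ValueError: zero-size array to reduction operation minimum which has no identity
```

The arm hides the short tray, so I'll move further away and look again.

Request:
{"fn": "servo_tool", "kwargs": {
  "moves": [0.45,0,-0.5,0,0,0,0,0.45,0,-0.5,0,0,0,0,0.45,0,-0.5,0,0,0,0,0.45,0,-0.5,0,0,0,0,0.45,0,-0.5,0,0,0,0,0.45,0,-0.5,0,0,0,0,0.45,0,-0.5,0,0,0,0,0.45,0,-0.5,0,0,0,0,0.45,0,0,0,0,0,0,0.45,0,0,0,0,0,0]
}}

```text
time: 41.05
tcp_pos: [382.3, 38.0, 176.6]
orientation: [0.0, 0.998, 0.067, 0.0]
contact_force: [-0.8, -0.1, -0.4]
finger_gap: 41.1
finger_force: 0.0
```

```bash
python3 - <<'E'
from h import *
c=bot.read_camera("top"); P,_,_,_=cloud(c); P[c["depth"]<=0]=np.nan
cv2.imwrite("pics/t4.png",c["frame"][:,:,::-1])
o,a=(478.8,-301.3),np.radians(7.65)
for n,x,y,lo,hi,r in(("tee",515,-296,50,64,30),("small",428,-308,40,53,30),("middle",560.7,130,44,58,30)):
    d=np.hypot(P[...,0]-x,P[...,1]-y); Q=P[(P[...,2]>lo)&(P[...,2]<hi)&(d<r)]
    if len(Q)==0: print(n,"hidden"); continue
    m=(Q.min(0)+Q.max(0))/2; v=m[:2]-o
    print(n,len(Q),m.round(1),np.median(Q[:,2]).round(1),"tray",(v@[np.cos(a),np.sin(a)]).round(1),(v@[-np.sin(a),np.cos(a)]).round(1))
E
```

```text
tee 133 [ 515.1 -294.6   57. ] 57.8 tray 36.9 1.8
small 69 [ 427.9 -307.6   46.1] 48.1 tray -51.3 0.6
middle 100 [560.6 129.9  50.2] 49.4 tray 138.5 416.5
```

View pics/t4.png

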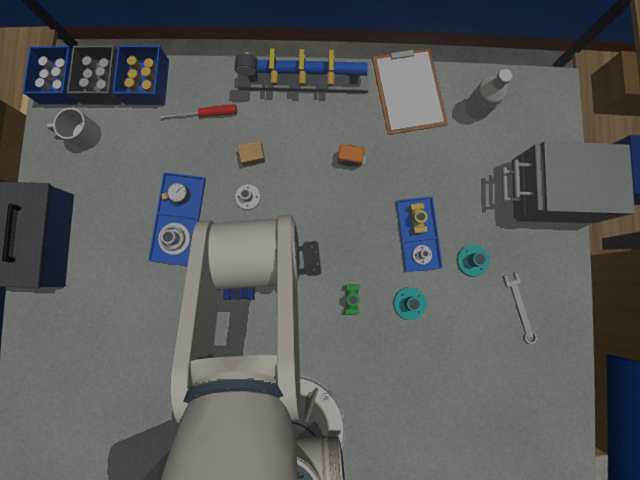

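The top view shows both kits complete. The gauge (177,193) and ringed spigot (174,237) are in the long tray, and the tee (419,217) and small spigot (422,254) in the short one. The middle spigot at (247,197) has not moved.

```bash
python3 -c "
from bench import bot
print(bot.close_job())"
```

```text
the job is handed in; nothing more can be done
None
```

I made up both kits and handed the job in at about 41 s of the 118 s; the final camera check put all five pieces within their tolerances and the middle spigot where it started, but the hand-in call gave no verdict.

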